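# Set the router cutter to the setup bar and lock the lift

### The arm

A 6-joint arm with a two-finger parallel gripper is mounted at the origin on a cart in front of the work surface, level with it; the furniture and walls round the work are solid. World frame = base frame: x ahead of the robot, y to its left, z up, the work surface at z = 0. Lengths are in mm, angles in rad, forces in N, time in s.
With the tool pointing down it reaches from about 300 to 850 mm from the base axis. Payload 5.4 kg.
Tool frame: the origin (TCP) lies on the centre line of the jaws, within the pads' length; the fingertips stand 19 mm ahead of it and the grasp point (between the pads) is the TCP; z points along the fingers, y is the line along which they close (so a half turn about z gives the same grasp; the last joint's range is limited). The gripper opens to 85 mm and grips with 20 to 120 N. Pads are 22 mm wide; open, the fingers measure 114 mm over their backs; the gripper's body (76 mm by 85 mm) begins 54 mm behind the grasp point. The pads swing forward as they close: fully open they stand 13 mm farther back than shut.
Start: joints at [-1.537, 0.158, 1.597, -0, 1.386, -0.21], TCP at [138.777, -557.985, 250.299] pointing down, gripper open.
Joint ranges: [-2.91, 2.91], [-0.94, 2.29], [0.18, 2.7], [-1.29, 4.43], [0.17, 2.64], [-3, 3]. Speed limits (rad/s): [2.57, 2.57, 3.14, 3.14, 3.14, 3.14].

### API

Orientations are given as a rotation vector (axis times angle).
In Python, from cell import get_obs, snapshot, camera_model, sign_off gives the robot as it stands.
- The arm moves only by the tool move_arm, never from a script. Its argument "increments" is a list that holds one entry, the list of rows, each a list of 7 numbers: the turn, a rotation vector about the world's x, y, z in degrees, then the shift along the world's x, y, z in cm, then the finger opening in cm, from 0 to 8.54. In form: [[[wx, wy, wz, tx, ty, tz, grip], ...]]. A call has 1 to 8 rows; each row is the pose to reach, as a shift and turn from the pose commanded when the call began; what a row does not reach only later rows make up. A row lasts 1/10 s, in which the tool goes at most 50 mm and 8.59 degrees, less where a joint would pass 70% of its speed; a pose out of reach is approached as far as the arm can. A call with a gripper value outside its range is refused whole. The fingers move at their own pace and stop on an object; "newtons" is the grip in N (left out, the last holds). Time passes only in rows, so rows that repeat a pose let the fingers close. It gives the time, the measured TCP pose, the force, the opening and the grip force at its end, in the units of the state.
- get_obs(): the state, without advancing time (a new reading comes with each control period).
- snapshot(name): name is "side" or "top"; returns the picture (480x640x3 uint8, red, green, blue); there is no depth.
- camera_model(name): a dict with "camera_matrix" (3x3 intrinsics, pixels), "dist_coeffs" ([k1, k2, p1, p2, k3] as OpenCV has them; the pictures are not rectified), "T" (4x4, takes a point from camera to world coordinates). Camera axes: x right, y down, z forward; pixel columns grow to the right and rows downward; lengths in mm; the calibration is good to about 2 mm. A picture is of the moment at which its call begins. camera_model takes no time and is no camera call.
- sign_off(): hands the job in; it is judged then, once.
The state is a dict: "clock": time; "qpos": joint angles; "qd": joint speeds; "effort": joint torques, N m; "tool_pos": TCP position; "tcp_rot": TCP orientation; "force": force on the tool from outside, world axes, zero at the start; "torque": the same for the moment, N m; "width": finger opening in mm; "grasp_force": force on a finger pad.
Only numpy, scipy, OpenCV 4.12 (cv2) and the standard library are available. Lean on these libraries where they do the work, as an engineer would, in place of code of your own. Each camera call takes 0.05 s, during which the arm holds its last target. There are 200 camera calls.

### The job

Wind the crank of the small router table by its handle until the top of the red cutter is level with the top of the brass setup bar lying right next to it (ignore the other bar, which lies farther off). Then turn the lock knob clockwise until it clicks over to its stop. Do not touch the cutter, do not shift the bars or the wrench lying on the table, and let go of everything at the end.

Things in the scene. Friction and masses are not known exactly. Their poses are not given: they have to be found in the camera images.
- router_table: Small router table, grey top, aluminium plate, red steel sides, fixed: 300 (x) x 320 (y) mm, flat top 190 mm above its origin (centre of underside). x points to the fence at its back (white face at x = 108 mm, 58 mm tall; its end knobs 76 mm), y to the left. Cutter axis at x, y = 20, 10 mm; crank axis -15, -90; lock axis -45, 100. Yaw within 0.25 rad.
- crank_axis (a point): Point on the crank's vertical axis, 62 mm above the table top, the height at which to hold the handle. The dark steel crank arm turns 26 to 34 mm above the table top and carries the handle at a radius of 55 mm.
- crank_grip (a point): Middle of the crank's upright black handle: 21 to 26 mm in diameter, 36 to 83 mm above the table top (this point 62 mm). It spins freely about its own upright axis, so it can be held and carried round the circle without turning the hand. The crank resists with about 0.1 N m (2 N at the handle) and stays where it is left.
- crank (a joint): Crank angle, rad, over several turns, growing clockwise seen from above (0 to 40). Each full clockwise turn raises the cutter by exactly 5 mm; at 0 the cutter's top is flush with the table top and the arm points along the table's +x. Starts at 1.26 to 7.54 (cutter 1 to 6 mm up).
- cutter: Red router cutter with two steel edges, 30 mm across, rising through a hole in the plate inside a black ring insert of 60 mm diameter. Its origin is the centre of its flat top face. Starts 1 to 6 mm above the table top, below the top of either bar.
- lock (a joint): Lock knob of the lift, rad: 0 open, 1.2 locked (stop), growing clockwise seen from above. A detent resists with up to about 0.25 N m until about 0.6 rad, then snaps the knob on to its stop, where it stays. White dots on the plate show the bar's open direction, red dots the locked one.
- lock_grip (a point): Grip point of the lock knob, on its axis, 34 mm above the table top. The knob is an upright black bar 48 mm long, 12 mm wide, 12 to 40 mm above the table top, on a round base 48 mm across, 4 mm high. The point's y axis lies along the bar, x across it (close the fingers along x). Open, the bar lies along the table's y axis.
- bar_thin: Loose brass setup bar, 14 x 14 x 80 mm, lying on the table top; origin at the centre of its underside, y along its length. One of the two bars lies right next to the cutter (about 46 mm from its axis, between it and the fence), the other about 110 mm off; which is which changes.
- bar_thin_top (a point): Centre of the top face of the thin bar, 14 mm above the table top.
- bar_thick: Loose brass setup bar, 20 x 20 x 80 mm, otherwise as the thin bar.
- bar_thick_top (a point): Centre of the top face of the thick bar, 20 mm above the table top.
- collet_wrench: Loose thin open-ended collet wrench, 24 x 162 x 5 mm, lying along the front edge of the router table's top; bystander; origin at the centre of its underside.
Things that resemble listed ones, but are neither listed nor needed, are in the scene too. Leave any pink look-alike of the bar_thick alone.

How it is judged (in metres and radians):
On the way, in this order (a step that is already met when the one before it is completed fails the run):
1. with the lock still open, the cutter's top is brought level with the top of the bar next to it (value of joint lock below 0.4 rad and ((horizontal distance between bar_thin and cutter below 0.075 m and z of cutter in the frame of bar_thin_top between -0.002 and 0.002 m) or (horizontal distance between bar_thick and cutter below 0.075 m and z of cutter in the frame of bar_thick_top between -0.002 and 0.002 m))), for 0.3 s.
2. the lock knob is turned past its click to its stop (value of joint lock above 1.05 rad), for 0.2 s.
At the end, for the whole second after the job is handed in: The cutter's top is within 2 mm of the height of the top of the bar that lies next to it, the crank is still, and the lock knob is at its locked stop (over 1.05 of 1.2 rad) (value of joint lock above 1.05 rad and velocity of joint crank between -0.1 and 0.1 rad/s and ((horizontal distance between bar_thin and cutter below 0.075 m and z of cutter in the frame of bar_thin_top between -0.002 and 0.002 m) or (horizontal distance between bar_thick and cutter below 0.075 m and z of cutter in the frame of bar_thick_top between -0.002 and 0.002 m))); the robot touches nothing.
It fails at once if the cutter is touched (more than 2 N) (contact force between any of the fingers, the arm and cutter above 2 N).
It fails at once if a setup bar or the wrench is shifted by more than 10 mm (distance of any of bar_thin, bar_thick, collet_wrench from where it was at the start of the episode above 0.01 m).
It fails at once if the crank is wound while the lock is on (value of joint lock above 0.9 rad and (velocity of joint crank above 1 rad/s or velocity of joint crank below -1 rad/s)).
It also fails if it takes over 72 s, if anything falls off the work surface, if the arm or the gripper's body presses on something with over 40 N, if the wrist force passes 120 N, or if a joint passes its speed limit or range.

## Working session

There is one attempt and no reset: what is moved stays moved. The work goes in short steps, Python scripts to look and compute and a tool call to move; the robot and the scene stay as the last step left them, time stands still between calls to the robot, and variables do not carry over. Pictures are saved under pics/ and viewed, at most 10 in all, crops included, and the job is handed in when it is done.

Besides the shell and the picture viewer there is one more tool, called after "Request:" by a JSON object that holds its "fn" and its "kwargs". move_arm: Moves the arm, as the interface text tells. Its arguments: {"type":"object","properties":{"increments":{"type":"array"},"newtons":{"type":"number"}},"required":["increments"]}

```bash
mkdir -p pics
python3 - <<'E'
from cell import *
import cv2
o=get_obs();print(o)
for n in("top","side"):
    cv2.imwrite(f"pics/{n}0.png",snapshot(n)[:,:,::-1]);m=camera_model(n);print(n,m)
E
```

```text
{'clock': 0.0, 'qpos': array([-1.53712955e+00,  1.59071392e-01,  1.59822487e+00, -1.75495264e-05,
        1.38618851e+00, -2.10124292e-01]), 'qd': array([-0.0016773 ,  0.00249848, -0.00023464,  0.00119758, -0.00165314,
       -0.00058804]), 'effort': array([ 2.38390232e-03, -3.96002805e+01, -3.31424904e+01, -6.59180751e-05,
        8.67540773e-03,  6.50247813e-06]), 'tool_pos': array([ 138.73716286, -557.43474777,  249.30799187]), 'tcp_rot': array([-3.11640892e+00, -3.81774166e-01, -2.34758507e-04]), 'force': array([ 0.1099441 ,  0.05032925, -0.39380772]), 'torque': array([ 0.01353395,  0.08278122, -0.03500232]), 'grasp_force': 0.0, 'width': 85.20970535850469}
top {'camera_matrix': array([[502.4373419 ,   0.        , 315.98926502],
       [  0.        , 502.4373419 , 235.48140441],
       [  0.        ,   0.        ,   1.        ]]), 'dist_coeffs': array([-0.03295589,  0.        ,  0.        ,  0.        ,  0.        ]), 'T': array([[ 1.38532148e-02, -9.88538935e-01,  1.50329179e-01,
         4.48668715e+02],
       [-9.99434656e-01, -1.82954328e-02, -2.82071964e-02,
         2.85346359e+02],
       [ 3.06342493e-02, -1.49853431e-01, -9.88233521e-01,
         9.97869044e+02],
       [ 0.00000000e+00,  0.00000000e+00,  0.00000000e+00,
         1.00000000e+00]])}
side {'camera_matrix': array([[621.62991786,   0.        , 318.54370746],
       [  0.        , 621.62991786, 238.55420021],
       [  0.        ,   0.        ,   1.        ]]), 'dist_coeffs': array([0.04759999, 0.        , 0.        , 0.        , 0.        ]), 'T': array([[ 9.60022942e-01,  2.35168401e-01, -1.51828106e-01,
         7.68666814e+02],
       [ 2.79665510e-01, -7.82616895e-01,  5.56145662e-01,
        -4.16819123e+02],
       [ 1.19646455e-02, -5.76373679e-01, -8.17098665e-01,
         1.15332510e+03],
       [ 0.00000000e+00,  0.00000000e+00,  0.00000000e+00,
         1.00000000e+00]])}
```

View pics/top0.png

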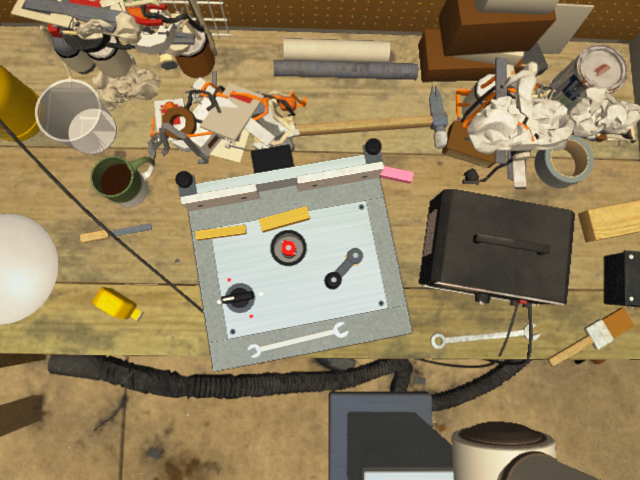

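View pics/side0.png

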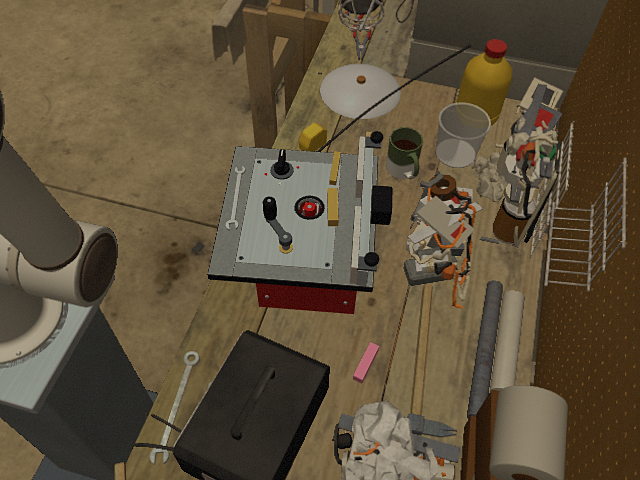

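The top view shows the table, with the cutter at (289,248) and the crank hub near (355,256). The handle top is near (333,281), the lock knob at (238,297), and the wrench at (300,340). The near bar is at (285,219) and the far bar at (221,232). Possible confusions:
- **Bars:** near (285,219), far (221,232), and the pink look-alike (397,175).
- **Wrenches:** the one on the table (300,340) and another on the bench (485,338).
- **Knobs:** fence end knobs (185,180) and (373,147), lock knob (238,297), crank handle (333,281).

By the description I choose the bar at (285,219), the handle at (333,281) and the lock at (238,297). Next I'll check them in close crops.

Run:
```python
import cv2
a=cv2.imread("pics/top0.png")[140:375,180:420];cv2.imwrite("pics/topc.png",cv2.resize(a,None,fx=2.5,fy=2.5,interpolation=2))
a=cv2.imread("pics/side0.png")[130:290,205:395];cv2.imwrite("pics/sidec.png",cv2.resize(a,None,fx=3.5,fy=3.5,interpolation=2))
```

```text
(no output)
```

View pics/topc.png

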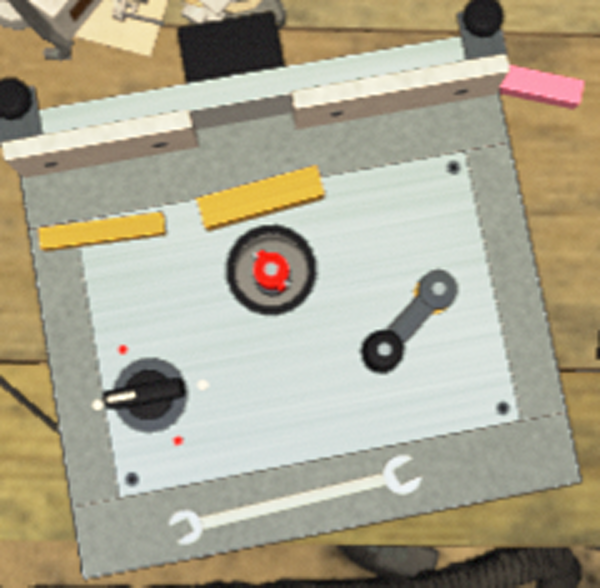

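View pics/sidec.png

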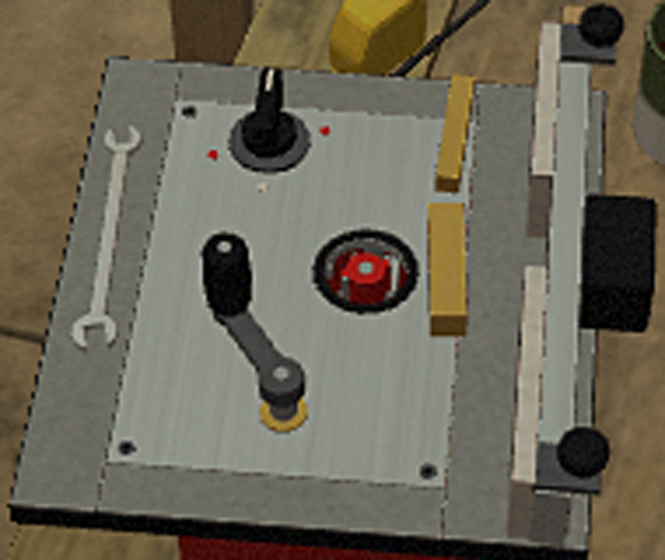

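The crops confirm the handle and lock. The near bar (side crop 429–467 × 204–335) looks wider than the far one. Next I fit the table pose and check the bar sizes numerically.

```bash
cat > h.py <<'E'
import numpy as np,cv2
from cell import camera_model
from scipy.optimize import least_squares
C={n:camera_model(n) for n in("top","side")}
def proj(n,P):
    m=C[n];Ti=np.linalg.inv(m["T"]);r=cv2.Rodrigues(Ti[:3,:3])[0]
    return cv2.projectPoints(np.array(P,float).reshape(-1,1,3),r,Ti[:3,3],m["camera_matrix"],m["dist_coeffs"])[0][:,0]
def onz(n,uv,z):
    m=C[n];p=cv2.undistortPoints(np.array(uv,float).reshape(-1,1,2),m["camera_matrix"],m["dist_coeffs"])[:,0]
    d=np.c_[p,np.ones(len(p))]@m["T"][:3,:3].T;o=m["T"][:3,3]
    return o+d*((z-o[2])/d[:,2])[:,None]
t=lambda L:np.array(L)/2.5+[180,140]
s=lambda L:np.array(L)/3.5+[205,130]
def W(q,P):
    c,k=np.cos(q[2]),np.sin(q[2]);P=np.array(P,float)
    return np.c_[q[0]+c*P[:,0]-k*P[:,1],q[1]+k*P[:,0]+c*P[:,1],P[:,2]]
E
cat > fit.py <<'E'
from h import *
M=[[-150,160,190],[-150,-160,190],[20,10,190],[-45,100,194]]
T=t([[84,578],[580,482],[271,270],[150,395]]);S=s([[108,58],[12,508],[366,271],[270,142]])
f=lambda q:np.r_[(proj("top",W(q,M))-T).ravel(),(proj("side",W(q,M))-S).ravel()]
r=least_squares(f,[480,320,.0]);q=r.x;print(q,r.fun.round(1));np.save("q.npy",q)
inv=lambda P:(W([0,0,-q[2]],np.array(P)-[q[0],q[1],0])).round(1)
print("handle top tf",inv(onz("top",t([[383,350]]),273)),inv(onz("side",s([[226,246]]),273)))
print("hub",inv(onz("top",t([[437,288]]),230)),inv(onz("side",s([[282,374]]),230)))
print("axis base",inv(onz("side",s([[283,414]]),190)))
for z in(204,210):
  print(z,"near",inv(onz("side",s([[429,204],[465,204],[467,320],[433,320]]),z)).tolist())
  print(z,"far",inv(onz("side",s([[455,76],[473,76],[456,180],[437,180]]),z)).tolist())
print("cutter top",[(z,inv(onz("top",t([[271,269]]),z)),inv(onz("side",s([[366,266]]),z))) for z in(191,194,197)])
print(W(q,[[20,10,190],[-15,-90,252],[-45,100,224]]))
E
python3 fit.py
```

```text
[5.33690181e+02 2.92216867e+02 2.02146737e-01] [ 0.1 -0.   1.1 -0.8  0.4 -0.6  0.2 -0.6 -0.4 -0.9 -0.7 -1.2 -0.2 -0.2
 -0.5 -1.4]
handle top tf [[-49.1 -44.3 273. ]] [[-47.2 -45.5 273. ]]
hub [[-15.8 -87.7 230. ]] [[-14.1 -93.3 230. ]]
axis base [[-15.1 -91.3 190. ]]
204 near [[52.7, 49.7, 204.0], [73.0, 51.6, 204.0], [79.3, -30.1, 204.0], [60.8, -31.8, 204.0]]
204 far [[60.8, 149.1, 204.0], [71.5, 150.1, 204.0], [66.7, 68.9, 204.0], [55.9, 67.9, 204.0]]
210 near [[52.9, 44.7, 210.0], [73.1, 46.6, 210.0], [79.3, -34.6, 210.0], [61.0, -36.3, 210.0]]
210 far [[61.0, 143.5, 210.0], [71.6, 144.5, 210.0], [66.9, 63.7, 210.0], [56.1, 62.8, 210.0]]
cutter top [(191, array([[ 19.6,  10.7, 191. ]]), array([[ 20.2,  12.3, 191. ]])), (194, array([[ 19.2,  10.7, 194. ]]), array([[ 20.4,   9.9, 194. ]])), (197, array([[ 18.9,  10.7, 197. ]]), array([[ 20.7,   7.6, 197. ]]))]
[[551.27520938 306.02870149 190.        ]
 [537.06516707 201.03787    252.        ]
 [469.52919697 381.14587299 224.        ]]
```

The near bar is 20 mm wide, so it is the thick one and the target height is 20 mm, which puts the crank at 8π with the arm along table +x. The handle direction gives a crank angle of about 4.08 rad now, so I need about 1206° clockwise. Approaching now.

Request:
{"fn": "move_arm", "kwargs": {"increments": [[[0,0,8,2,4,1.5,8],[0,0,16,4,8,3,7],[0,0,24,6,12,4.5,6],[0,0,32,8,16,6,6],[0,0,40,10,20,7.5,6],[0,0,48,12,24,9,6],[0,0,56,14,28,10.5,6],[0,0,64,16,32,12,6]]]}}

```text
clock: 0.9
tool_pos: [299.0, -236.1, 370.6]
tcp_rot: [-2.437, -1.983, -0.0]
force: [-0.1, -0.4, -0.8]
width: 59.6
grasp_force: 0.0
```

Request:
{"fn": "move_arm", "kwargs": {"increments": [[[0,0,4,1.8,4.4,0,6],[0,0,8,3.6,8.8,0,6],[0,0,12,5.4,13.2,0,6],[0,0,16,7.2,17.6,0,6],[0,0,20,9,22,0,6],[0,0,23.6,10.8,26.4,0,6],[0,0,23.6,12.6,30.8,0,6],[0,0,23.6,14.4,35.2,0,6]]]}}

```text
clock: 1.7
tool_pos: [442.9, 116.2, 370.0]
tcp_rot: [1.985, 2.435, -0.0]
force: [1.0, -1.0, 0.4]
width: 60.1
grasp_force: 0.0
```

Request:
{"fn": "move_arm", "kwargs": {"increments": [[[0,0,0,1.8,4.1,0,6],[0,0,0,3.6,8.3,0,6],[0,0,0,5.36,12.4,0,6],[0,0,0,5.36,12.4,-3,6],[0,0,0,5.36,12.4,-5,6],[0,0,0,5.36,12.4,-5,6]]]}}

```text
clock: 2.3
tool_pos: [494.5, 237.9, 316.1]
tcp_rot: [-1.982, -2.431, 0.01]
force: [-0.5, -0.8, -0.2]
width: 60.2
grasp_force: 0.0
```

Run:
```python
from cell import *
import cv2,numpy as np
from h import *
print(get_obs()["tool_pos"],proj("side",[[496.4,238,273]]),proj("top",[[496.4,238,273]]))
a=snapshot("side")[120:300,200:400,::-1]
b=snapshot("top")[170:350,230:430,::-1]
cv2.imwrite("pics/a1.png",cv2.resize(np.hstack([a,b]),None,fx=2,fy=2,interpolation=2))
```

```text
[494.5190889  237.94491372 316.05961851] [[269.45376477 200.34550769]] [[333.85036407 278.65716566]]
```

View pics/a1.png

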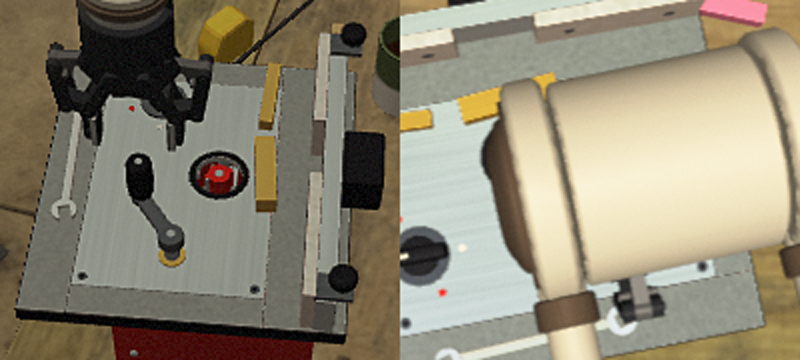

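The side view shows the fingers straddling the handle, whose top at (139,160) in the picture matches the prediction (269.5,200.3 in full-image pixels). Descending and closing.

Request:
{"fn": "move_arm", "kwargs": {"increments": [[[0,0,0,0,0,-2.5,6],[0,0,0,0,0,-5,6],[0,0,0,0,0,-6.8,6],[0,0,0,0,0,-6.8,4],[0,0,0,0,0,-6.8,2.5],[0,0,0,0,0,-6.8,1.5],[0,0,0,0,0,-6.8,1.5],[0,0,0,0,0,-6.8,1.5]]], "newtons": 40}}

```text
clock: 3.2
tool_pos: [497.3, 238.3, 254.7]
tcp_rot: [1.985, 2.433, 0.004]
force: [-2.1, 0.3, 6.5]
width: 24.0
grasp_force: 39.9
```

Run:
```python
import numpy as np
for c in range(3):
    a=np.radians(137.7-120*c-15*np.arange(9));p=5.5*np.c_[np.cos(a),np.sin(a)]
    print((p[1:]-p[0]).round(2).tolist())
```

```text
[[1.1, 0.93], [2.4, 1.54], [3.81, 1.79], [5.24, 1.67], [6.59, 1.19], [7.77, 0.37], [8.7, -0.73], [9.31, -2.03]]
[[0.25, -1.41], [0.13, -2.84], [-0.35, -4.19], [-1.17, -5.37], [-2.27, -6.3], [-3.57, -6.91], [-4.98, -7.17], [-6.41, -7.05]]
[[-1.35, 0.49], [-2.53, 1.31], [-3.46, 2.4], [-4.07, 3.7], [-4.32, 5.11], [-4.2, 6.55], [-3.72, 7.9], [-2.9, 9.08]]
```

Request:
{"fn": "move_arm", "kwargs": {"increments": [[[0,0,0,1.1,0.93,0,1.5],[0,0,0,2.4,1.54,0,1.5],[0,0,0,3.81,1.79,0,1.5],[0,0,0,5.24,1.67,0,1.5],[0,0,0,6.59,1.19,0,1.5],[0,0,0,7.77,0.37,0,1.5],[0,0,0,8.7,-0.73,0,1.5],[0,0,0,9.31,-2.03,0,1.5]]]}}

```text
clock: 4.0
tool_pos: [589.5, 217.5, 254.6]
tcp_rot: [-1.985, -2.434, 0.0]
force: [-9.8, -0.6, 9.4]
width: 23.8
grasp_force: 40.3
```

Request:
{"fn": "move_arm", "kwargs": {"increments": [[[0,0,0,0.25,-1.41,0,1.5],[0,0,0,0.13,-2.84,0,1.5],[0,0,0,-0.35,-4.19,0,1.5],[0,0,0,-1.17,-5.37,0,1.5],[0,0,0,-2.27,-6.3,0,1.5],[0,0,0,-3.57,-6.91,0,1.5],[0,0,0,-4.98,-7.17,0,1.5],[0,0,0,-6.41,-7.05,0,1.5]]]}}

```text
clock: 4.8
tool_pos: [527.0, 146.0, 254.7]
tcp_rot: [1.984, 2.428, 0.005]
force: [2.1, -0.9, 4.0]
width: 24.1
grasp_force: 39.8
```

Request:
{"fn": "move_arm", "kwargs": {"increments": [[[0,0,0,-1.35,0.49,0,1.5],[0,0,0,-2.53,1.31,0,1.5],[0,0,0,-3.46,2.4,0,1.5],[0,0,0,-4.07,3.7,0,1.5],[0,0,0,-4.32,5.11,0,1.5],[0,0,0,-4.2,6.55,0,1.5],[0,0,0,-3.72,7.9,0,1.5],[0,0,0,-2.9,9.08,0,1.5]]]}}

```text
clock: 5.6
tool_pos: [497.3, 238.6, 254.7]
tcp_rot: [1.984, 2.432, 0.003]
force: [1.8, -5.0, 5.3]
width: 24.2
grasp_force: 39.8
```

One full turn is done, and the hand closed back on the start point with low forces. Two more turns follow.

Request:
{"fn": "move_arm", "kwargs": {"increments": [[[0,0,0,1.1,0.93,0,1.5],[0,0,0,2.4,1.54,0,1.5],[0,0,0,3.81,1.79,0,1.5],[0,0,0,5.24,1.67,0,1.5],[0,0,0,6.59,1.19,0,1.5],[0,0,0,7.77,0.37,0,1.5],[0,0,0,8.7,-0.73,0,1.5],[0,0,0,9.31,-2.03,0,1.5]]]}}

```text
clock: 6.4
tool_pos: [589.4, 217.7, 254.5]
tcp_rot: [-1.985, -2.434, 0.0]
force: [-9.8, 0.7, 9.5]
width: 24.3
grasp_force: 40.4
```

Request:
{"fn": "move_arm", "kwargs": {"increments": [[[0,0,0,0.25,-1.41,0,1.5],[0,0,0,0.13,-2.84,0,1.5],[0,0,0,-0.35,-4.19,0,1.5],[0,0,0,-1.17,-5.37,0,1.5],[0,0,0,-2.27,-6.3,0,1.5],[0,0,0,-3.57,-6.91,0,1.5],[0,0,0,-4.98,-7.17,0,1.5],[0,0,0,-6.41,-7.05,0,1.5]]]}}

```text
clock: 7.2
tool_pos: [526.9, 146.1, 254.7]
tcp_rot: [1.984, 2.428, 0.004]
force: [1.9, -0.2, 5.5]
width: 23.9
grasp_force: 39.9
```

Request:
{"fn": "move_arm", "kwargs": {"increments": [[[0,0,0,-1.35,0.49,0,1.5],[0,0,0,-2.53,1.31,0,1.5],[0,0,0,-3.46,2.4,0,1.5],[0,0,0,-4.07,3.7,0,1.5],[0,0,0,-4.32,5.11,0,1.5],[0,0,0,-4.2,6.55,0,1.5],[0,0,0,-3.72,7.9,0,1.5],[0,0,0,-2.9,9.08,0,1.5]]]}}

```text
clock: 8.0
tool_pos: [497.3, 238.6, 254.7]
tcp_rot: [1.984, 2.432, 0.003]
force: [1.0, -4.7, 5.4]
width: 24.1
grasp_force: 39.9
```

Request:
{"fn": "move_arm", "kwargs": {"increments": [[[0,0,0,1.1,0.93,0,1.5],[0,0,0,2.4,1.54,0,1.5],[0,0,0,3.81,1.79,0,1.5],[0,0,0,5.24,1.67,0,1.5],[0,0,0,6.59,1.19,0,1.5],[0,0,0,7.77,0.37,0,1.5],[0,0,0,8.7,-0.73,0,1.5],[0,0,0,9.31,-2.03,0,1.5]]]}}

```text
clock: 8.8
tool_pos: [589.5, 217.7, 254.6]
tcp_rot: [-1.985, -2.434, 0.0]
force: [-10.5, -2.2, 9.7]
width: 24.4
grasp_force: 40.4
```

Request:
{"fn": "move_arm", "kwargs": {"increments": [[[0,0,0,0.25,-1.41,0,1.5],[0,0,0,0.13,-2.84,0,1.5],[0,0,0,-0.35,-4.19,0,1.5],[0,0,0,-1.17,-5.37,0,1.5],[0,0,0,-2.27,-6.3,0,1.5],[0,0,0,-3.57,-6.91,0,1.5],[0,0,0,-4.98,-7.17,0,1.5],[0,0,0,-6.41,-7.05,0,1.5]]]}}

```text
clock: 9.6
tool_pos: [526.9, 146.1, 254.7]
tcp_rot: [1.984, 2.428, 0.004]
force: [1.5, -1.4, 4.1]
width: 24.3
grasp_force: 40.0
```

Request:
{"fn": "move_arm", "kwargs": {"increments": [[[0,0,0,-1.35,0.49,0,1.5],[0,0,0,-2.53,1.31,0,1.5],[0,0,0,-3.46,2.4,0,1.5],[0,0,0,-4.07,3.7,0,1.5],[0,0,0,-4.32,5.11,0,1.5],[0,0,0,-4.2,6.55,0,1.5],[0,0,0,-3.72,7.9,0,1.5],[0,0,0,-2.9,9.08,0,1.5]]]}}

```text
clock: 10.4
tool_pos: [497.3, 238.6, 254.7]
tcp_rot: [1.984, 2.432, 0.003]
force: [1.1, -5.7, 5.4]
width: 24.2
grasp_force: 39.9
```

Request:
{"fn": "move_arm", "kwargs": {"increments": [[[0,0,0,1.1,0.93,0,1.5],[0,0,0,2.4,1.54,0,1.5],[0,0,0,3.81,1.79,0,1.5],[0,0,0,5.24,1.67,0,1.5],[0,0,0,6.59,1.19,0,1.5],[0,0,0,7.77,0.37,0,1.5],[0,0,0,8.7,-0.73,0,1.5],[0,0,0,9.31,-2.03,0,1.5]]]}}

```text
clock: 11.2
tool_pos: [589.5, 217.7, 254.6]
tcp_rot: [-1.985, -2.434, 0.0]
force: [-9.8, -1.0, 10.1]
width: 24.2
grasp_force: 40.5
```

Request:
{"fn": "move_arm", "kwargs": {"increments": [[[0,0,0,0.15,-0.56,0,1.5],[0,0,0,0.15,-0.56,0,1.5],[0,0,0,0.15,-0.56,0,1.5],[0,0,0,0.15,-0.56,0,3],[0,0,0,0.15,-0.56,0,5],[0,0,0,0.15,-0.56,0,6],[0,0,0,0.15,-0.56,3,6],[0,0,0,0.15,-0.56,7,6]]]}}

```text
clock: 12.0
tool_pos: [589.7, 212.0, 319.9]
tcp_rot: [-1.983, -2.431, 0.007]
force: [0.6, 0.2, 0.7]
width: 60.1
grasp_force: 0.0
```

Request:
{"fn": "move_arm", "kwargs": {"increments": [[[0,0,0,-2.43,3.38,0,5],[0,0,0,-4.86,6.76,0,5],[0,0,0,-7.3,10.14,0,5],[0,0,0,-9.72,13.5,0,5],[0,0,0,-12.15,16.9,0,5],[0,0,0,-12.15,16.9,-3,5],[0,0,0,-12.15,16.9,-4,5],[0,0,0,-12.15,16.9,-4,5]]]}}

```text
clock: 12.8
tool_pos: [468.6, 380.3, 279.7]
tcp_rot: [-1.985, -2.432, 0.008]
force: [-0.1, 0.3, -0.4]
width: 50.0
grasp_force: 0.0
```

Run:
```python
from cell import *
import cv2
print(get_obs()["tool_pos"])
cv2.imwrite("pics/side1.png",snapshot("side")[:,:,::-1])
a=cv2.imread("pics/side1.png")[120:290,205:395];cv2.imwrite("pics/s1c.png",cv2.resize(a,None,fx=3.5,fy=3.5,interpolation=2))
```

```text
[468.55701483 380.29345254 279.69683133]
```

View pics/s1c.png

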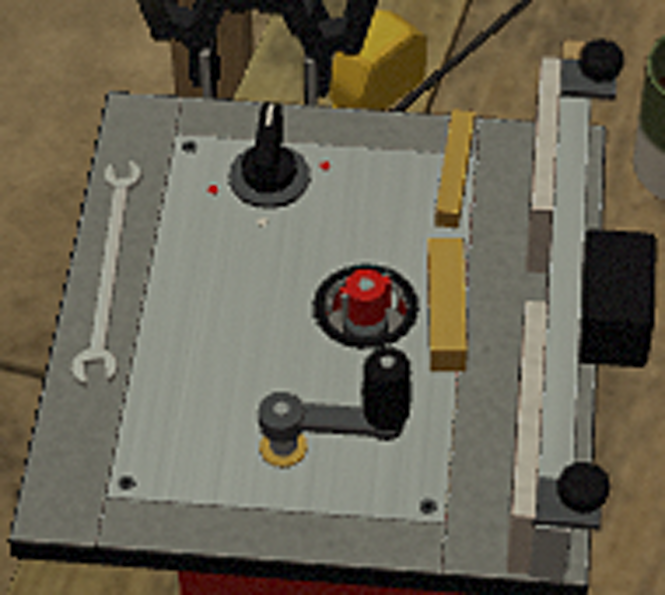

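The cutter top is now at crop (366,281), a rise consistent with about 17 mm. The crank arm points along table +x, and the bars and wrench haven't moved. The fingers are centred over the lock bar at (268,140). Descending and gripping the knob.

Request:
{"fn": "move_arm", "kwargs": {"increments": [[[0,0,0,0,0,-2,5],[0,0,0,0,0,-4,5],[0,0,0,0,0,-5.8,5],[0,0,0,0,0,-5.8,4],[0,0,0,0,0,-5.8,2.5],[0,0,0,0,0,-5.8,1.5],[0,0,0,0,0,-5.8,0.6],[0,0,0,0,0,-5.8,0.6]]], "newtons": 50}}

```text
clock: 13.65
tool_pos: [469.9, 381.2, 226.6]
tcp_rot: [1.986, 2.433, 0.002]
force: [-4.5, -2.8, 5.6]
width: 11.0
grasp_force: 50.2
```

Request:
{"fn": "move_arm", "kwargs": {"increments": [[[0,0,-5,0,0,0,0.6],[0,0,-10,0,0,0,0.6],[0,0,-15,0,0,0,0.6],[0,0,-20,0,0,0,0.6],[0,0,-25,0,0,0,0.6],[0,0,-30,0,0,0,0.6],[0,0,-35,0,0,0,0.6],[0,0,-40,0,0,0,0.6]]]}}

```text
clock: 14.45
tool_pos: [469.4, 381.2, 226.5]
tcp_rot: [2.702, 1.603, 0.001]
force: [-5.1, -2.3, 7.1]
width: 10.9
grasp_force: 50.4
```

Request:
{"fn": "move_arm", "kwargs": {"increments": [[[0,0,-5,0,0,0,0.6],[0,0,-10,0,0,0,0.6],[0,0,-15,0,0,0,0.6],[0,0,-20,0,0,0,0.6],[0,0,-25,0,0,0,0.6],[0,0,-29,0,0,0,0.6],[0,0,-29,0,0,0,0.6],[0,0,-29,0,0,0,0.6]]]}}

```text
clock: 15.25
tool_pos: [469.1, 381.4, 226.6]
tcp_rot: [-3.015, -0.882, -0.0]
force: [-5.9, -1.3, 6.4]
width: 10.7
grasp_force: 50.4
```

Request:
{"fn": "move_arm", "kwargs": {"increments": [[[0,0,0,0,0,0,2],[0,0,0,0,0,0,4],[0,0,0,0,0,0,5],[0,0,0,0,0,0,5],[0,0,0,0,0,4,5],[0,0,0,0,0,8,5],[0,0,0,0,0,12,5],[0,0,0,0,0,12,5]]]}}

```text
clock: 16.05
tool_pos: [471.8, 382.3, 352.0]
tcp_rot: [-3.013, -0.88, -0.02]
force: [0.6, -0.3, 0.2]
width: 49.7
grasp_force: 0.0
```

Run:
```python
from cell import *
import cv2
print(get_obs())
cv2.imwrite("pics/side2.png",snapshot("side")[:,:,::-1])
a=cv2.imread("pics/side2.png")[120:290,205:395];cv2.imwrite("pics/s2c.png",cv2.resize(a,None,fx=3.5,fy=3.5,interpolation=2))
```

```text
{'clock': 16.05, 'qpos': array([ 4.82248145e-01,  1.87020137e-01,  1.36622763e+00, -1.73756452e-05,
        1.57541625e+00,  1.48466642e+00]), 'qd': array([-0.00122617,  0.03938358,  0.09495318,  0.00108168, -0.05113324,
       -0.00093193]), 'effort': array([-1.60410041e-01, -3.94254470e+01, -3.25787115e+01, -1.28410241e-02,
        4.46486128e-01,  9.24967793e-06]), 'tool_pos': array([471.78298624, 382.29366906, 352.01469724]), 'tcp_rot': array([-3.01309534, -0.88011046, -0.01990047]), 'force': array([ 0.56556387, -0.31540383,  0.16267056]), 'torque': array([0.0091714 , 0.03001541, 0.00120585]), 'grasp_force': 0.0, 'width': 49.7114567290139}
```

View pics/s2c.png

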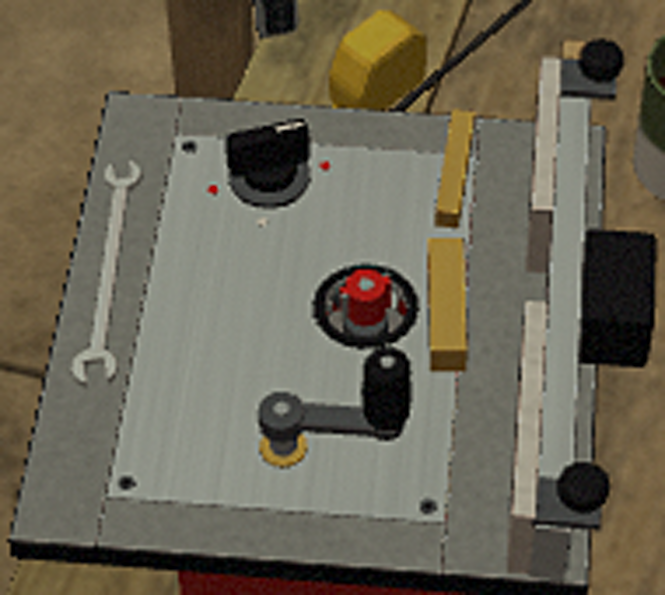

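The lock bar now spans (230,150) to (308,127), in line with the red dots at (213,189) and (325,166). The crank, bars and wrench haven't moved, and the gripper is clear. Handing in.

```bash
python3 -c "
from cell import *
print(sign_off())"
```

```text
the job is handed in; nothing more can be done
None
```

I wound the crank about 3.35 turns clockwise to put the cutter level with the thick bar (20 mm), turned the lock knob to its stop, let go of everything, and handed the job in at about 16 s; no verdict was returned, but the last picture showed the crank and lock in place and the bars and wrench unmoved.

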